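# Lock up the key box with the hook rod

### The job

Lock up the walnut key box: first fold its smoked lid fully shut, then take the bent hook rod from its rest and, reaching over the shut box, use it to pull the red lock lever behind the box all the way over towards the box. Then lay the rod back on its rest as you found it, bent end hanging down on the same side. Touch the lever and its grey block with nothing but the rod, and leave the other things on the counter where they stand.

Things in the scene. Friction and masses are not known exactly. Their poses are not given: they have to be found in the camera images.
- keybox: Walnut open-topped key box fixed to the counter, 130 mm along its x, 220 mm along its y, 80 mm high. Origin at the centre of its underside, z up, x pointing away from the robot side to the side with the lid hinge and the lock lever. The shut lid's top lies 86.5 mm above the counter. The lock lever stands on the counter behind it, on its +x axis.
- lid (a joint): Angle of the smoked acrylic lid (130 x 220 x 6 mm, 170 g, no handle), hinged along the box's far (+x) top rim: 0 = shut flat on the box, growing as its near edge swings up and back; starts half open (0.8 to 1.3). The hinge is stiff by friction (0.2 N m): the lid stays where it is left and is pushed down with 1 to 5 N near its free edge. While open it stands in the way of reaching over the box.
- lid_hinge (a point): Point on the hinge line, mid-width, at the outer (upper when shut) face of the lid; 65 mm along +x from the box's origin.
- lid_edge (a point): Middle of the lid's free edge, on its outer (upper when shut) face, 130 mm from lid_hinge.
- lever (a joint): Angle of the red-knobbed lock lever behind the box: 0 = unlocked, leaning away from the box; 1.0 = locked, leaning towards the box against its stop; turns about a level axis parallel to the box's y. Friction (0.06 N m) holds it where it is left; about 1 N at its knob moves it.
- lever_tip (a point): Centre of the lever's red ball knob (26 mm diameter). It is 60 mm from the pivot, which lies 110 mm along the box's +x axis from the box's origin and 22 mm above the counter; the knob is 75 mm above the counter at either end, 139 mm from the box's origin when unlocked and 81 mm when locked.
- lever_base: The lever's grey block (70 along the box's x, 50 wide, 25 mm high) with the lever it carries; origin at the centre of its underside, 110 mm along the box's +x. A thin walnut cheek (80 x 4 mm, 55 mm high) stands on each side, leaving a 72 mm wide gap centred on the lever, open to the far side and above; cheeks and block end 147 mm from the box's origin.
- rod: Bent hook rod, 120 g. Origin at the middle height and width of its black rubber-covered handle, a bar 150 mm long, 14 mm wide (y), 20 mm high (z), running from x = -65 to +85 mm. From there an 8 mm steel bar goes on along +x to x = 170 mm and bends straight down (-z) for 85 mm. Centre of mass near x = +33 mm.
- rod_tip (a point): Lower end of the rod's bent leg, at (170, 0, -89) mm in the rod's frame.
- rest: Fixed walnut rest, base 170 x 80 x 10 mm, x along the rod. Two uprights (12 mm thick, at x = -45 and +70 mm), 105 mm high, carry the handle between flared brass horns (trough 23 mm wide, 42 mm at its mouth 130 mm up). Origin underneath; at rest the rod's origin is at about (0, 0, 115) mm here, leg hanging at +x. 103 mm free between the uprights for fingers from above.
- tag: Bystander: mint green plastic key tag, 55 x 30 x 6 mm, origin at the centre of its underside.
- key: Bystander: steel wafer key, about 67 mm long, 4 mm thick, origin on its underside near the middle.
- mug: Bystander: cream enamel mug, 80 mm across, 90 mm high, origin at the centre of its underside.
- bell: Bystander: small brass counter bell, 68 mm across, 48 mm high, origin at the centre of its underside.
- pot: Bystander: terracotta pot with a small green plant, 80 mm across, about 115 mm high, origin at the centre of its underside.
- dish: Bystander: white tray for cards, 100 x 70 x 25 mm, origin at the centre of its underside.
Things that resemble listed ones, but are neither listed nor needed, are in the scene too. Leave any orange or purple look-alike of the rest alone.

How it is judged:
On the way, in this order (a step that is already met when the one before it is completed fails the run):
1. the lid is shut while the lever is still unlocked (value of joint lid below 0.08 rad and value of joint lever below 0.4 rad), for 0.2 s.
2. the lever is pulled fully over (beyond 0.85) with the rod's bent leg at it and the rod off its rest, the lid still shut (value of joint lid below 0.08 rad and value of joint lever above 0.85 rad and distance between rod_tip and lever_tip below 0.08 m and horizontal distance between rod and rest above 0.05 m), for 0.1 s.
At the end, for the whole second after the job is handed in: Lid shut (below 0.08 rad); lever over towards the box (above 0.85 of 1.0 rad); rod still on both uprights of its rest, within 25 mm along and 14 mm across of its place there, origin 107 to 124 mm up, leg hanging down (tilt below 0.2 rad) on the +x side (value of joint lid below 0.08 rad and value of joint lever above 0.85 rad and x of rod in the frame of rest between -0.025 and 0.025 m and y of rod in the frame of rest between -0.014 and 0.014 m and z of rod in the frame of rest between 0.107 and 0.124 m and angle between rod's own z axis and vertical below 0.2 rad and x of rod_tip in the frame of rest above 0.1 m and linear speed of rod below 0.03 m/s); the robot touches nothing.
It fails at once if the fingers or the arm touch the lever or its block (contact force between any of the fingers, the arm and lever_base above 0.5 N).
It fails at once if a bystander is moved by more than 30 mm (distance of any of tag, key, mug, bell, pot, dish from where it was at the start of the episode above 0.03 m).
It fails at once if a standing bystander is tipped (angle between any of mug, bell, pot's own z axis and vertical above 0.35 rad).
It also fails if it takes over 58 s, if anything falls off the work surface, if the arm or the gripper's body presses on something with over 40 N, if the wrist force passes 120 N, or if a joint passes its speed limit or range.

### The arm

A 6-joint arm with a two-finger parallel gripper is mounted at the origin on the work surface. World frame = base frame: x ahead of the robot, y to its left, z up, the work surface at z = 0. Lengths are in m, angles in rad, forces in N, time in s.
With the tool pointing down it reaches from about 0.35 to 0.875 m from the base axis. Payload 4.2 kg.
Tool frame: the origin (TCP) lies at the very end of the fingers, on their centre line; the grasp point (between the pads) lies 19 mm behind it; z points along the fingers, y is the line along which they close (so a half turn about z gives the same grasp; the last joint's range is limited). The gripper opens to 87 mm and grips with 3 to 60 N. Pads are 19 mm wide; open, the fingers measure 117 mm over their backs; the gripper's body (75 mm by 190 mm) begins 51 mm behind the grasp point.
Start: joints at [-0.917, 0.385, 0.008, 0, -1.194, -0.259], TCP at [0.24, -0.577, 0.223] pointing down, gripper open.
Joint ranges: [-3.14, 3.14], [-1.21, 2.06], [-1.07, 1.41], [-3.16, 2.05], [-2.99, -0.16], [-3.1, 3.1]. Speed limits (rad/s): [2.79, 2.79, 3.14, 3.14, 3.14, 3.14].

### API

Orientations are given as [roll, pitch, yaw] about the fixed x, y, z axes, in that order (R = Rz(yaw) Ry(pitch) Rx(roll)).
In Python, from bench import arm gives the robot as it stands. The module is installed in compiled form; this text tells all that it offers.
- The arm moves only by the tool drive_tool, never from a script. Its argument "moves" is a list of rows, each a list of 7 numbers: the shift along the tool's x, y, z in m, then the turn, a rotation vector about the tool's x, y, z in rad, then the opening, from 0 (shut) to 1 (fully open). In form: [[dx, dy, dz, ax, ay, az, gripper], ...]. A call has exactly 8 rows; each row shifts and turns the commanded pose from where the row before left it, along the tool's axes as they then stand; what a row does not reach is not made up. A row lasts 1/12 s, in which the tool goes at most 41.7 mm and 7.16 degrees, less where a joint would pass 70% of its speed; a pose out of reach is approached as far as the arm can. A call is refused whole if a number of a shift passes 0.0417 or a number of a turn 0.125, either way. A call with a gripper value outside its range is refused whole. The fingers move at their own pace and stop on an object; "squeeze" is the grip in N (left out, the last holds). Time passes only in rows, so rows that do not move let the fingers close, or fill a call up. It gives the time, the measured TCP pose, the force, the opening and the grip force at its end, in the units of the state.
- arm.get_state(): the state, without advancing time (a new reading comes with each control period).
- arm.camera(name): name is "side" or "top" or "wrist"; returns the picture (480x640x3 uint8, red, green, blue); there is no depth.
- arm.camera_model(name): a dict with "camera_matrix" (3x3 intrinsics, pixels), "world_to_cam" (4x4, takes a point from world to camera coordinates). Camera axes: x right, y down, z forward; pixel columns grow to the right and rows downward; lengths in m; the calibration is good to about 2 mm. A picture is of the moment at which its call begins: read the wrist's pose just before it. camera_model takes no time and is no camera call; for the wrist camera it gives the pose at the moment of the call.
- arm.close_job(): hands the job in; it is judged then, once.
The state is a dict: "time": time; "q": joint angles; "joint_vel": joint speeds; "joint_torque": joint torques, N m; "tcp_pos": TCP position; "ee_rot": TCP orientation; "contact_force": force on the tool from outside, world axes, zero at the start; "moment": the same for the moment, N m; "finger_gap": finger opening in m; "grip_force": force on a finger pad.
Only numpy, scipy, OpenCV 4.12 (cv2) and the standard library are available. Lean on these libraries where they do the work, as an engineer would, in place of code of your own. Each camera call takes 0.05 s, during which the arm holds its last target. There are 200 camera calls.

## Working session

There is one attempt and no reset: what is moved stays moved. The work goes in short steps, Python scripts to look and compute and a tool call to move; the robot and the scene stay as the last step left them, time stands still between calls to the robot, and variables do not carry over. Pictures are saved under pics/ and viewed, at most 12 in all, crops included, and the job is handed in when it is done.

Besides the shell and the picture viewer there is one more tool, called after "Emit:" as name(argument=value, ...) on one line, values as JSON. drive_tool: Moves the arm, as the interface text tells. Its arguments: {"type":"object","properties":{"moves":{"type":"array","items":{"type":"array","items":{"type":"number"}}},"squeeze":{"type":"number"}},"required":["moves"]}

```bash
mkdir -p pics; ls
cat > h.py <<'E'
import numpy as np, cv2
from bench import arm
def save(name,fn):
    im=arm.camera(name); cv2.imwrite('pics/'+fn,im[:,:,::-1]); return im
def proj(cam,P):
    m=arm.camera_model(cam); P=np.atleast_2d(P); T=np.array(m['world_to_cam'])
    c=P@T[:3,:3].T+T[:3,3]; u=c@np.array(m['camera_matrix']).T; return u[:,:2]/u[:,2:]
def back(cam,uv,z):
    m=arm.camera_model(cam); T=np.array(m['world_to_cam']);R=T[:3,:3];o=-R.T@T[:3,3]
    d=R.T@np.linalg.solve(np.array(m['camera_matrix']),[uv[0],uv[1],1]); return o+d*(z-o[2])/d[2]
E
python3 - <<'E'
from h import *
a=save('top','top.png');b=save('side','side.png')
for c in('top','side'):
    m=arm.camera_model(c);print(c,m)
print(arm.get_state())
E
```

```text
pics
top {'camera_matrix': array([[541.07991121,   0.        , 323.61451661],
       [  0.        , 541.07991121, 235.96121926],
       [  0.        ,   0.        ,   1.        ]]), 'world_to_cam': array([[ 0.00157875, -0.99999534, -0.00261193, -0.05962835],
       [-0.99652563, -0.00135576, -0.08327558,  0.46810477],
       [ 0.08327165,  0.00273433, -0.99652313,  1.31214081],
       [ 0.        ,  0.        ,  0.        ,  1.        ]])}
side {'camera_matrix': array([[509.92016924,   0.        , 322.42016564],
       [  0.        , 509.92016924, 230.67986661],
       [  0.        ,   0.        ,   1.        ]]), 'world_to_cam': array([[ 0.9361399 ,  0.35142869,  0.01183097, -0.43351645],
       [ 0.25821851, -0.66422876, -0.70151504, -0.09516106],
       [-0.23867404,  0.65977119, -0.71255644,  1.30293647],
       [ 0.        ,  0.        ,  0.        ,  1.        ]])}
{'time': 0.1, 'q': array([-9.17414829e-01,  3.85477317e-01,  6.78115376e-03, -3.84203147e-04,
       -1.19405048e+00, -2.58603263e-01]), 'joint_vel': array([-0.00073649, -0.00154749,  0.0054811 ,  0.00213636,  0.00029839,
       -0.00132191]), 'joint_torque': array([-6.29942697e-04, -3.91690278e+01,  1.87935859e+01,  4.23190176e+00,
        1.34791026e-02, -7.15089641e-05]), 'tcp_pos': array([ 0.2401729 , -0.57642727,  0.22158527]), 'ee_rot': array([ 3.13961587e+00, -1.53650508e-04, -2.74695596e+00]), 'contact_force': array([-0.55959687,  0.19006145, -0.09565763]), 'moment': array([ 0.00057934,  0.00344585, -0.01462866]), 'grip_force': 0.0, 'finger_gap': 0.08708530363837472}
```

View pics/top.png

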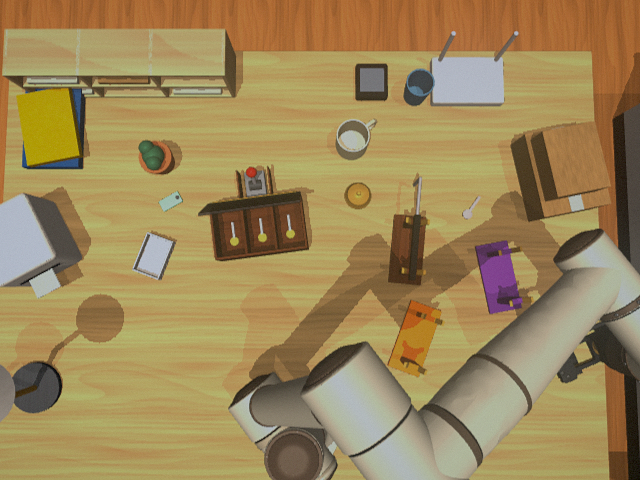

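View pics/side.png

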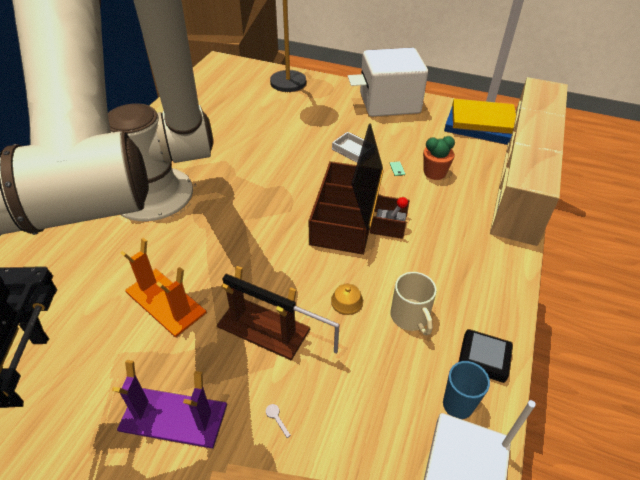

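The top view shows the walnut box at about (260,228), lid half open, with the lever's red knob at (251,172). Rest candidates are walnut with the rod (407,250), orange (415,335) and purple (498,275). I choose the walnut one because it carries the black-handled rod with its leg at (418,180). I'll check that in one close crop.

Run:
```python
from h import *
a=cv2.imread('pics/top.png')[155:300,190:450]
cv2.imwrite('pics/c1.png',cv2.resize(a,None,fx=3,fy=3,interpolation=cv2.INTER_CUBIC))
b=cv2.imread('pics/side.png')[120:370,210:420]
cv2.imwrite('pics/c2.png',cv2.resize(b,None,fx=2.4,fy=2.4,interpolation=cv2.INTER_CUBIC))
```

```text
(no output)
```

View pics/c1.png

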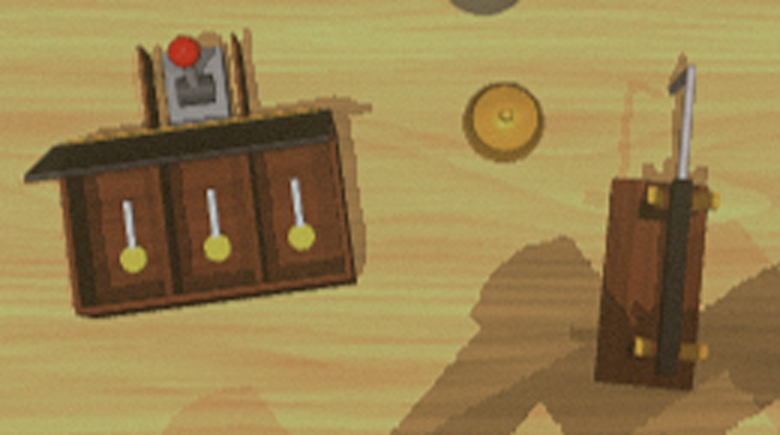

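View pics/c2.png

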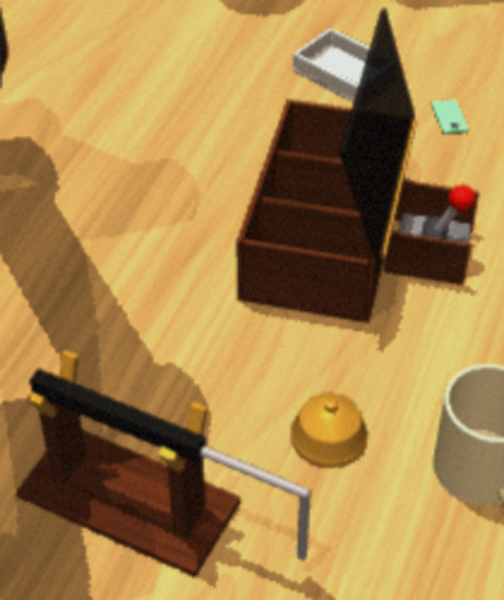

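```bash
cat > fit.py <<'E'
from h import *
from scipy.optimize import least_squares
t=lambda u,v:(190+u/3,155+v/3)
s=lambda u,v:(210+u/2.4,120+v/2.4)
def W(p,P):
    c,s_=np.cos(p[2]),np.sin(p[2]); return np.array([p[0]+c*P[0]-s_*P[1],p[1]+s_*P[0]+c*P[1],P[2]])
def lid(a,y): # outer corner of free edge
    return [.065-.130*np.cos(a),y,.0865+.130*np.sin(a)]
box=[('top',t(80,317),(-.065,.11,.08)),('top',t(356,282),(-.065,-.11,.08)),('top',t(184,51),(.139,0,.075)),
('side',s(238,240),(-.065,-.11,.08)),('side',s(288,103),(-.065,.11,.08)),('side',s(240,302),(-.065,-.11,0)),('side',s(370,318),(.065,-.11,0)),('side',s(462,198),(.139,0,.075)),
('top',t(27,181),.11),('side',s(345,155),-.11),('side',s(383,10),.11)]
rod=[('top',t(597,381),(-.085,.04,.01)),('top',t(693,388),(-.085,-.04,.01)),('top',t(612,178),(.085,.04,.01)),('top',t(692,67),(.170,0,.115)),
('side',s(307,492),(.170,0,.115)),('side',s(303,558),(.17,0,.026)),('side',s(203,450),(.085,0,.117)),('top',t(666,376),(-.065,0,.118))]
def res(p,L):
    r=[]
    for c,uv,P in L:
        if np.isscalar(P): P=lid(p[3],P)
        r.append(proj(c,W(p,P))[0]-uv)
    return np.array(r)
if __name__=='__main__':
    for L,p0 in((box,[.45,.0,0.1,1.]),(rod,[.45,-.2,0,0])):
        q=least_squares(lambda p:np.ravel(res(p,L)),p0,loss='soft_l1');print(q.x);print(res(q.x,L).round(1).tolist())
    for n,c,z in(('bell',(358,195),.03),('mug',(352,138),.05),('key',(470,208),0),('pot',(155,155),.05),('tag',(171,202),0)): print(n,back('top',c,z))
    print(arm.camera_model('wrist'))
E
python3 fit.py
```

```text
[0.48574162 0.09307749 0.15300351 1.28540476]
[[-0.3, 0.0], [0.6, -2.5], [-0.3, -2.9], [-0.9, 1.1], [-2.1, -1.9], [-1.5, -0.1], [-0.1, 2.3], [2.7, 1.0], [-1.0, -0.7], [-0.4, -3.4], [-0.6, -3.3]]
[ 0.42788009 -0.26643841 -0.09482729  0.        ]
[[-0.5, 3.5], [-0.1, 4.3], [0.4, 2.8], [-0.0, -0.5], [0.2, 0.6], [0.3, 0.1], [0.7, -0.3], [0.4, -1.6]]
bell [ 0.56839849 -0.14327936  0.03      ]
mug [ 0.70568088 -0.1279319   0.05      ]
key [ 0.5406336  -0.42563241  0.        ]
pot [0.66305165 0.35216543 0.05      ]
tag [0.55490592 0.32462919 0.        ]
{'camera_matrix': array([[361.27014006,   0.        , 315.98035854],
       [  0.        , 361.27014006, 234.67698963],
       [  0.        ,   0.        ,   1.        ]]), 'world_to_cam': array([[-0.3834873 ,  0.92354552,  0.00107723,  0.62499915],
       [ 0.88092336,  0.36543838,  0.30071385, -0.03702164],
       [ 0.27732927,  0.1162689 , -0.9537138 ,  0.39099357],
       [ 0.        ,  0.        ,  0.        ,  1.        ]])}
```

The crops confirm the walnut rest with the black-handled rod, its leg hanging far side. The fits agree to about 3 px: box (0.486, 0.093), yaw 0.153, lid about 1.28; rest (0.425, -0.266), yaw -0.095. I'll start by going above and behind the lid with closed fingers.

Emit:
drive_tool(moves=[[0,0,-0.04,0,0,0.12,0],[0,0,-0.04,0,0,0.12,0],[-0.02,0.03,0,0,0,0,0],[-0.0215,0.031,0,0,0,0,0],[-0.0215,0.031,0,0,0,0,0],[-0.0215,0.031,0,0,0,0,0],[-0.0215,0.031,0,0,0,0,0],[-0.0215,0.031,0,0,0,0,0]])

```text
time: 0.77
tcp_pos: [0.338, -0.3726, 0.3021]
ee_rot: [3.141, -0.0, -2.987]
contact_force: [0.7, 0.4, 0.9]
finger_gap: 0.0414
grip_force: 0.0
```

Emit:
drive_tool(moves=[[-0.0215,0.031,0,0,0,0,0],[-0.0215,0.031,0,0,0,0,0],[-0.0215,0.031,0,0,0,0,0],[-0.0215,0.031,0,0,0,0,0],[-0.0215,0.031,0,0,0,0,0],[-0.0215,0.031,0,0,0,0,0],[-0.0215,0.031,0,0,0,0,0],[-0.0215,0.031,0,0,0,0,0]])

```text
time: 1.43
tcp_pos: [0.4697, -0.101, 0.3024]
ee_rot: [3.141, -0.0, -2.987]
contact_force: [1.5, -1.1, 0.2]
finger_gap: 0.0004
grip_force: 0.0
```

Emit:
drive_tool(moves=[[-0.0215,0.031,0,0,0,0,0],[-0.0215,0.031,0,0,0,0,0],[-0.0215,0.031,0,0,0,0,0],[-0.0215,0.031,0,0,0,0,0],[-0.0215,0.031,0,0,0,0,0],[-0.0215,0.031,0,0,0,0,0],[0,0,0,0,0,0,0],[0,0,0,0,0,0,0]])

```text
time: 2.1
tcp_pos: [0.5684, 0.1024, 0.301]
ee_rot: [-3.141, -0.003, -2.984]
contact_force: [-1.0, -0.3, 0.6]
finger_gap: 0.0001
grip_force: 0.0
```

```bash
cat > go.py <<'E'
from h import *
from fit import W
from scipy.spatial.transform import Rotation as Ro
BOX=[.4857,.0931,.153]; REST=[.425,-.2665,-.095]
def to(frame,P,yaw=None):
    s=arm.get_state(); R=Ro.from_euler('xyz',s['ee_rot']); p=np.array(s['tcp_pos'])
    c,s_=np.cos(frame[2]),np.sin(frame[2]); d=p-[frame[0],frame[1],0]
    print('t',round(s['time'],2),'tcp in frame',np.round([c*d[0]+s_*d[1],-s_*d[0]+c*d[1],d[2]],4),'F',np.round(s['contact_force'],1),'gap',s['finger_gap'].round(4))
    y=frame[2] if yaw is None else yaw
    Rt=Ro.from_euler('xyz',[np.pi,0,np.pi+y]); print('rot',(R.inv()*Rt).as_rotvec().round(3),'disp(in target tool)',Rt.inv().apply(W(frame,P)-p).round(4))
E
python3 -c "
from go import *
to(BOX,[.085,0,.19])"
```

```text
Traceback (most recent call last):
  File "go.py", line 8, in to
    print('t',round(s['time'],2),'tcp in frame',np.round([c*d[0]+s_*d[1],-s_*d[0]+c*d[1],d[2]],4),'F',np.round(s['contact_force'],1),'gap',s['finger_gap'].round(4))
                                                                                                                                           ^^^^^^^^^^^^^^^^^^^^^
AttributeError: 'float' object has no attribute 'round'
```

Emit:
drive_tool(moves=[[0,0,0.036,0,0,0,0],[0,0,0.036,0,0,0,0],[0,0,0.03,0,0,0,0],[0.02,0,0,0,0,0,0],[0.02,0,0,0,0,0,0],[0.015,0,0.004,0,0,0,0],[0.015,0,0.005,0,0,0,0],[0.01,0,0.007,0,0,0,0]])

```text
time: 2.77
tcp_pos: [0.4885, 0.0873, 0.1854]
ee_rot: [3.141, 0.003, -2.988]
contact_force: [-0.1, 1.6, 1.0]
finger_gap: 0.0003
grip_force: 0.7
```

Emit:
drive_tool(moves=[[0.009,0,0.007,0,0,0,0],[0.009,0,0.007,0,0,0,0],[0.007,0,0.009,0,0,0,0],[0.007,0,0.009,0,0,0,0],[0.007,0,0.01,0,0,0,0],[0.005,0,0.01,0,0,0,0],[0.004,0,0.01,0,0,0,0],[0,0,0,0,0,0,0]])

```text
time: 3.43
tcp_pos: [0.4397, 0.0793, 0.1214]
ee_rot: [-3.141, -0.003, -2.988]
contact_force: [-0.7, -0.7, 0.2]
finger_gap: 0.0003
grip_force: 0.0
```

```bash
sed -i "s/s\['finger_gap'\].round(4)/round(s['finger_gap'],4)/" go.py; python3 -c "
from go import *
to(BOX,[-.05,0,.0865])
save('side','side2.png')"
```

```text
t 3.43 tcp in frame [-0.0476 -0.0066  0.1214] F [-0.7 -0.7  0.2] gap 0.0003
rot [-0.001 -0.003  0.   ] disp(in target tool) [0.0024 0.0066 0.0349]
```

View pics/side2.png

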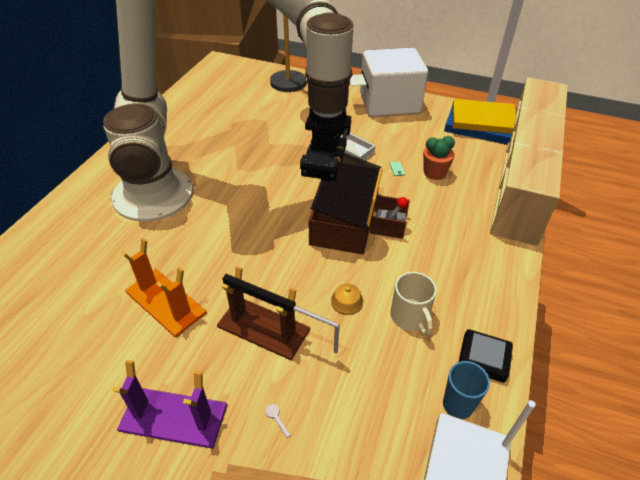

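The picture shows the lid pressed partly down with the fingers at its free edge (around (330,180)). I'll keep pressing down.

Emit:
drive_tool(moves=[[0,0,0.008,0,0,0,0],[0,0,0.008,0,0,0,0],[0,0,0.008,0,0,0,0],[0,0,0.006,0,0,0,0],[0,0,0.004,0,0,0,0],[0,0,0.002,0,0,0,0],[0,0,0,0,0,0,0],[0,0,0,0,0,0,0]])

```text
time: 4.15
tcp_pos: [0.4414, 0.0807, 0.0868]
ee_rot: [-3.141, -0.002, -2.986]
contact_force: [-3.4, -1.0, 6.5]
finger_gap: 0.0006
grip_force: 3.3
```

Emit:
drive_tool(moves=[[0,0,0.0015,0,0,0,0],[0,0,0,0,0,0,0],[0,0,0,0,0,0,0],[0,0,0,0,0,0,0],[0,0,-0.03,0,0,0,0],[0,0,-0.04,0,0,0,0],[0,0,-0.04,0,0,0,0],[0,0,-0.03,0,0,0,0]])

```text
time: 4.82
tcp_pos: [0.4428, 0.0813, 0.2282]
ee_rot: [3.141, 0.004, -2.986]
contact_force: [0.5, 0.1, 0.7]
finger_gap: 0.0005
grip_force: 0.0
```

```bash
python3 -c "
from go import *
to(REST,[.03,0,.22])"
```

```text
t 4.82 tcp in frame [-0.0153  0.3479  0.2282] F [0.5 0.1 0.7] gap 0.0005
rot [0.001 0.004 0.25 ] disp(in target tool) [-0.0453 -0.3479  0.0082]
```

Emit:
drive_tool(moves=[[0,0,0,0,0,0.125,0.7],[0,0,0,0,0,0.125,0.7],[-0.0045,-0.03,0,0,0,0,0.7],[-0.0045,-0.036,0,0,0,0,0.7],[-0.0045,-0.036,0,0,0,0,0.7],[-0.0045,-0.036,0,0,0,0,0.7],[-0.0045,-0.036,0,0,0,0,0.7],[-0.0045,-0.036,0,0,0,0,0.7]])

```text
time: 5.48
tcp_pos: [0.4487, -0.1322, 0.2249]
ee_rot: [3.142, 0.001, 3.047]
contact_force: [0.9, 0.3, 0.4]
finger_gap: 0.046
grip_force: 0.0
```

Emit:
drive_tool(moves=[[-0.0045,-0.036,0,0,0,0,0.7],[-0.0045,-0.036,0,0,0,0,0.7],[-0.0045,-0.036,0,0,0,0,0.7],[-0.0045,-0.03,0.008,0,0,0,0.7],[0,0,0,0,0,0,0.7],[0,0,0,0,0,0,0.7],[0,0,0,0,0,0,0.7],[0,0,0,0,0,0,0.7]])

```text
time: 6.15
tcp_pos: [0.4538, -0.2689, 0.2172]
ee_rot: [3.142, 0.0, 3.048]
contact_force: [0.0, -0.2, 0.3]
finger_gap: 0.061
grip_force: 0.0
```

Run:
```python
from go import *
to(REST,[.03,0,.22])
im=save('wrist','w0.png')
for x in(-.065,0,.03,.085): print(x,proj('wrist',W(REST,(x,0,.125)))[0].round(1))
im=save('top','t3.png')
a=cv2.imread('pics/w0.png');b=cv2.resize(cv2.imread('pics/t3.png')[150:300,190:350],None,fx=3,fy=3)
c=np.zeros((480,800,3),np.uint8);c[:360,:480]=cv2.resize(a,(480,360));c[:450,480:]=b[:,:320];cv2.imwrite('pics/m1.png',c)
```

```text
t 6.15 tcp in frame [0.0289 0.0003 0.2172] F [ 0.  -0.2  0.3] gap 0.061
rot [0.    0.    0.001] disp(in target tool) [-0.0011 -0.0003 -0.0028]
-0.065 [316.4 102.8]
0 [316.4 199.4]
0.03 [316.3 239.3]
0.085 [316.3 305.6]
```

View pics/m1.png

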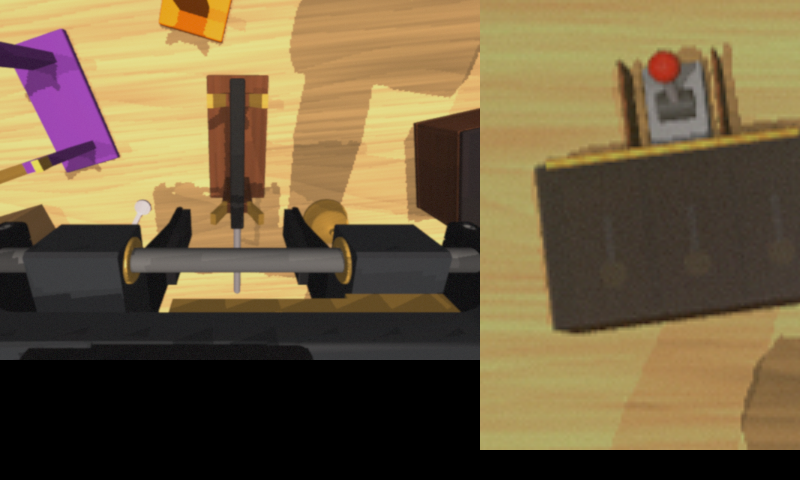

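The wrist view shows the handle centred between the fingers (axis at column 237 of the 480-wide half), within 2 px of prediction. The top view shows the lid shut flat. Descending to grasp.

Emit:
drive_tool(moves=[[0,0,0.03,0,0,0,0.7],[0,0,0.03,0,0,0,0.7],[0,0,0.03,0,0,0,0.7],[0,0,0.02,0,0,0,0.7],[0,0,0.01,0,0,0,0.7],[0,0,0,0,0,0,0.7],[0,0,0,0,0,0,0],[0,0,0,0,0,0,0]], squeeze=40)

```text
time: 6.92
tcp_pos: [0.455, -0.2698, 0.0987]
ee_rot: [-3.141, 0.003, 3.047]
contact_force: [0.2, -0.0, -0.0]
finger_gap: 0.0538
grip_force: 0.0
```

Emit:
drive_tool(moves=[[0,0,0,0,0,0,0],[0,0,0,0,0,0,0],[0,0,0,0,0,0,0],[0,0,0,0,0,0,0],[0,0,0,0,0,0,0],[0,0,0,0,0,0,0],[0,0,0,0,0,0,0],[0,0,0,0,0,0,0]], squeeze=40)

```text
time: 7.58
tcp_pos: [0.4536, -0.2697, 0.0972]
ee_rot: [3.142, -0.0, 3.046]
contact_force: [0.3, 1.1, 1.3]
finger_gap: 0.014
grip_force: 40.0
```

Run:
```python
from go import *
from fit import *
to(REST,[.03,0,.215])
t2=lambda u,v:(190+u/3,150+v/3)
L=box[:8]+[('top',t2(75,330),(-.065,.11,.0865)),('top',t2(57,165),(.065,.11,.0865)),('top',t2(184,67),(.139,0,.075))]
q=least_squares(lambda p:np.ravel(res(p,L)),BOX,loss='soft_l1');print(q.x);print(res(q.x,L).round(1).tolist())
# knob triangulation
def k(P): return np.r_[proj('top',P)[0]-t2(184,67),proj('side',P)[0]-s(462,198)]
K=least_squares(k,[.62,.11,.075]);print(K.x,K.fun, W(q.x,(.139,0,.075)))
```

```text
t 7.58 tcp in frame [ 0.0288 -0.0005  0.0972] F [0.3 1.1 1.3] gap 0.014
rot [ 0. -0. -0.] disp(in target tool) [-0.0012  0.0005 -0.1178]
[0.4851814  0.0938838  0.14514643]
[[-0.9, -0.1], [0.1, -1.9], [-0.2, -2.7], [-1.4, 0.6], [-1.8, -2.2], [-1.9, -0.6], [-0.7, 2.1], [2.5, 1.0], [0.2, 0.5], [-0.8, 0.7], [-0.2, -3.0]]
[0.61602255 0.1134875  0.07614594] [-0.12583055 -0.3473163  -0.35349623  0.05497455] [0.62271978 0.11398839 0.075     ]
```

Gripped: gap 14 mm, force 40 N. Lifting, turning and moving over the box.

Emit:
drive_tool(moves=[[0,0,-0.01,0,0,0,0],[0,0,-0.02,0,0,0,0],[0,0,-0.03,0,0,0,0],[0,0,-0.03,0,0,0,0],[0,0,-0.03,0,0,0,0],[0,0,-0.02,0,0,0,0],[0,0,0,0,0,0,0],[0,0,0,0,0,0,0]])

```text
time: 8.25
tcp_pos: [0.4538, -0.2696, 0.2383]
ee_rot: [3.141, 0.003, 3.046]
contact_force: [0.3, 0.5, -1.9]
finger_gap: 0.0136
grip_force: 40.0
```

```bash
sed -i 's/^BOX.*/BOX=[.4835,.0936,.149]; REST=[.425,-.2665,-.095]/' go.py
python3 - <<'E'
from go import *
to(BOX,[.045,0,.235])
E
```

```text
t 8.25 tcp in frame [-0.0833 -0.3547  0.2383] F [ 0.3  0.5 -1.9] gap 0.0136
rot [-0.     0.003 -0.244] disp(in target tool) [-0.1283  0.3547  0.0033]
```

Emit:
drive_tool(moves=[[0,0,0,0,0,-0.082,0],[0,0,0,0,0,-0.081,0],[0,0,0,0,0,-0.081,0],[-0.006,0.016,0,0,0,0,0],[-0.011,0.03,0,0,0,0,0],[-0.011,0.03,0,0,0,0,0],[-0.011,0.03,0,0,0,0,0],[-0.011,0.03,0,0,0,0,0]])

```text
time: 8.92
tcp_pos: [0.4816, -0.1264, 0.2351]
ee_rot: [3.141, -0.004, -2.994]
contact_force: [0.8, -0.3, -1.4]
finger_gap: 0.0137
grip_force: 40.0
```

Emit:
drive_tool(moves=[[-0.011,0.03,0,0,0,0,0],[-0.011,0.03,0,0,0,0,0],[-0.011,0.03,0,0,0,0,0],[-0.011,0.03,0,0,0,0,0],[-0.011,0.03,0,0,0,0,0],[-0.011,0.03,0,0,0,0,0],[-0.011,0.03,0,0,0,0,0],[-0.001,0.009,0,0,0,0,0]])

```text
time: 9.58
tcp_pos: [0.5276, 0.1036, 0.2348]
ee_rot: [-3.141, -0.003, -2.99]
contact_force: [-0.3, -0.7, -2.5]
finger_gap: 0.0138
grip_force: 40.0
```

Emit:
drive_tool(moves=[[0,0,0,0,0,0,0],[0,0,0,0,0,0,0],[0,0,0.01,0,0,0,0],[0,0,0.01,0,0,0,0],[0,0,0.01,0,0,0,0],[0,0,0.01,0,0,0,0],[0,0,0,0,0,0,0],[0,0,0,0,0,0,0]])

```text
time: 10.25
tcp_pos: [0.5271, 0.0997, 0.196]
ee_rot: [-3.141, -0.002, -2.993]
contact_force: [0.9, 0.6, -1.2]
finger_gap: 0.0137
grip_force: 40.0
```

Run:
```python
from go import *
to(BOX,[.041,0,.13])
save('top','t4.png');save('side','s4.png')
s=arm.get_state();R=Ro.from_euler('xyz',s['ee_rot']).as_matrix();p=np.array(s['tcp_pos'])
tip=p-R[:,0]*.144-R[:,2]*(-.071); elb=p-R[:,0]*.144+[0,0,.018]
for n,P in(('tip',tip),('elb',elb),('knob',W(BOX,(.139,0,.075)))): print(n,P.round(4),proj('top',P)[0].round(1),proj('side',P)[0].round(1))
a=cv2.resize(cv2.imread('pics/t4.png')[130:250,210:310],(400,480),interpolation=2)
b=cv2.resize(cv2.imread('pics/s4.png')[130:250,340:440],(400,480),interpolation=2)
cv2.imwrite('pics/m4.png',np.hstack([a,b]))
```

```text
t 10.25 tcp in frame [ 0.0441 -0.0004  0.196 ] F [ 0.9  0.6 -1.2] gap 0.0137
rot [-0.001 -0.002 -0.001] disp(in target tool) [0.0031 0.0004 0.066 ]
tip [0.6704 0.1216 0.1265] [245.  144.2] [429.7 189.5]
elb [0.6703 0.1216 0.2155] [238.9 133.7] [436.5 157.3]
knob [0.621  0.1142 0.075 ] [251. 170.] [404.2 203.2]
```

View pics/m4.png

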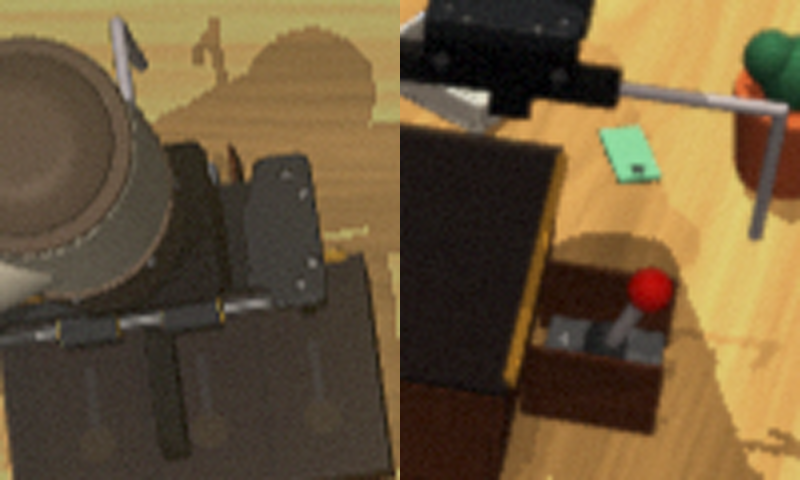

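The crops show the leg hanging straight and lined up with the lever: tip at side (429,189), knob at (403,202), each within 2 px of prediction. Lowering behind the knob, then pulling.

Emit:
drive_tool(moves=[[0,0,0.012,0,0,0,0],[0,0,0.018,0,0,0,0],[0,0,0.018,0,0,0,0],[0,0,0.012,0,0,0,0],[0,0,0.006,0,0,0,0],[0,0,0,0,0,0,0],[0.01,0,0,0,0,0,0],[0.01,0,0,0,0,0,0]])

```text
time: 11.02
tcp_pos: [0.5079, 0.0976, 0.132]
ee_rot: [3.141, 0.002, -2.993]
contact_force: [-0.1, -0.4, -0.7]
finger_gap: 0.0138
grip_force: 40.0
```

Emit:
drive_tool(moves=[[0.007,0,0,0,0,0,0],[0.007,0,0,0,0,0,0],[0.007,0,0,0,0,0,0],[0.007,0,0,0,0,0,0],[0.007,0,0,0,0,0,0],[0.007,0,0,0,0,0,0],[0.007,0,0,0,0,0,0],[0.005,0,0,0,0,0,0]])

```text
time: 11.68
tcp_pos: [0.4532, 0.0891, 0.131]
ee_rot: [-3.141, -0.001, -2.993]
contact_force: [1.3, 0.6, -0.9]
finger_gap: 0.0134
grip_force: 40.0
```

Run:
```python
from go import *
to(BOX,[-.046,0,.13])
save('side','s5.png')
b=cv2.resize(cv2.imread('pics/s5.png')[130:250,340:440],(500,600),interpolation=2)
cv2.imwrite('pics/m5.png',b)
```

```text
t 11.68 tcp in frame [-3.06e-02  1.00e-04  1.31e-01] F [ 1.3  0.6 -0.9] gap 0.0134
rot [-0.    -0.001 -0.   ] disp(in target tool) [ 0.0154 -0.0001  0.001 ]
```

View pics/m5.png

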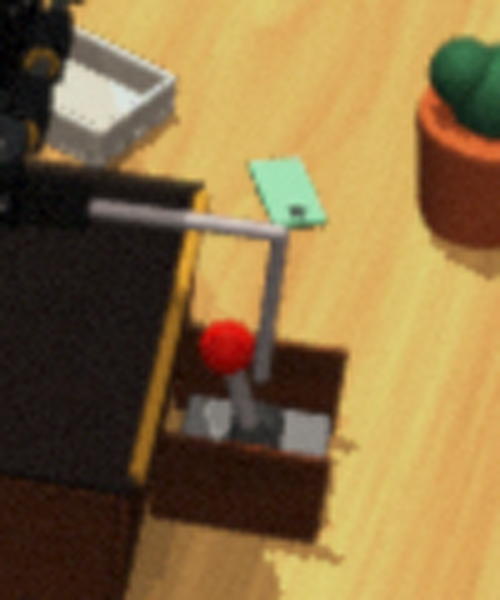

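The lever follows the leg: the knob at (227,347) has passed upright and the leg is behind it. Pulling on to the stop.

Emit:
drive_tool(moves=[[0.005,0,0,0,0,0,0],[0.005,0,0,0,0,0,0],[0.004,0,0,0,0,0,0],[0.003,0,0,0,0,0,0],[0.001,0,0,0,0,0,0],[0,0,0,0,0,0,0],[0,0,0,0,0,0,0],[0,0,0,0,0,0,0]])

```text
time: 12.4
tcp_pos: [0.4411, 0.0892, 0.1325]
ee_rot: [3.138, 0.011, -2.991]
contact_force: [7.9, 1.9, -4.8]
finger_gap: 0.014
grip_force: 40.0
```

Run:
```python
from go import *
to(BOX,[-.046,0,.13])
im=save('side','s6.png').astype(int)
c=im[130:250,340:440];m=(c[...,0]>150)&(c[...,1]<50)&(c[...,2]<50)
v,u=np.nonzero(m);print(u.mean()+340,v.mean()+130)
for a in(.7,.8,.85,.9,1.0): print(a,proj('side',W(BOX,(.110-.003+.06*np.sin(.5-a),0,.022+.06*np.cos(.5-a))))[0].round(1))
```

```text
t 12.4 tcp in frame [-0.0426  0.002   0.1325] F [ 7.9  1.9 -4.8] gap 0.014
rot [0.003 0.011 0.002] disp(in target tool) [ 0.0034 -0.002   0.0025]
380.50943396226415 198.0943396226415
0.7 [385.6 198.5]
0.8 [383.  198.7]
0.85 [381.7 198.8]
0.9 [380.5 199. ]
1.0 [378.1 199.5]
```

Emit:
drive_tool(moves=[[0.002,0,0,0,0,0,0],[0.002,0,0,0,0,0,0],[0.001,0,0,0,0,0,0],[0,0,0,0,0,0,0],[0,0,0,0,0,0,0],[0,0,0,0,0,0,0],[0,0,0,0,0,0,0],[0,0,0,0,0,0,0]])

```text
time: 13.12
tcp_pos: [0.4409, 0.0905, 0.1332]
ee_rot: [3.136, 0.022, -2.99]
contact_force: [21.0, 2.2, -13.0]
finger_gap: 0.0138
grip_force: 40.0
```

```bash
cat > k.py <<'E'
from go import *
to(BOX,[-.046,0,.13])
def red(im):
    c=im[130:250,340:440].astype(int);m=(c[...,0]>150)&(c[...,1]<50)&(c[...,2]<50)
    v,u=np.nonzero(m);return u.mean()+340,v.mean()+130
import sys
print('start',red(cv2.imread('pics/side.png')[:,:,::-1]),'now',red(save('side',sys.argv[1])))
for a in (0,.85,1): print(a,proj('side',W(BOX,(.110-.003+.06*np.sin(.5-a),0,.022+.06*np.cos(.5-a))))[0].round(1))
E
python3 k.py s7.png
```

```text
t 13.12 tcp in frame [-0.0426  0.0033  0.1332] F [ 21.    2.2 -13. ] gap 0.0138
rot [0.006 0.022 0.002] disp(in target tool) [ 0.0034 -0.0033  0.0032]
start (np.float64(402.140350877193), np.float64(201.03508771929825)) now (np.float64(380.5), np.float64(198.0625))
0 [402.8 203.1]
0.85 [381.7 198.8]
1 [378.1 199.5]
```

Emit:
drive_tool(moves=[[-0.004,0,0,0,0,0,0],[-0.004,0,0,0,0,0,0],[-0.006,0,0,0,0,0,0],[-0.008,0,0,0,0,0,0],[-0.01,0,0,0,0,0,0],[0,0,0,0,0,0,0],[0,0,0,0,0,0,0],[0,0,0,0,0,0,0]])

```text
time: 13.83
tcp_pos: [0.4626, 0.0904, 0.1306]
ee_rot: [-3.141, -0.002, -2.993]
contact_force: [0.1, 0.1, -1.7]
finger_gap: 0.0137
grip_force: 40.0
```

```bash
python3 k.py s8.png
python3 - <<'E'
import cv2
b=cv2.resize(cv2.imread('pics/s8.png')[130:250,340:440],(500,600),interpolation=2)
cv2.imwrite('pics/m8.png',b)
E
```

```text
t 13.83 tcp in frame [-2.110e-02 -1.000e-04  1.306e-01] F [ 0.1  0.1 -1.7] gap 0.0137
rot [-0.    -0.002 -0.001] disp(in target tool) [0.0249 0.0001 0.0006]
start (np.float64(402.140350877193), np.float64(201.03508771929825)) now (np.float64(381.25581395348837), np.float64(198.30232558139534))
0 [402.8 203.1]
0.85 [381.7 198.8]
1 [378.1 199.5]
```

View pics/m8.png

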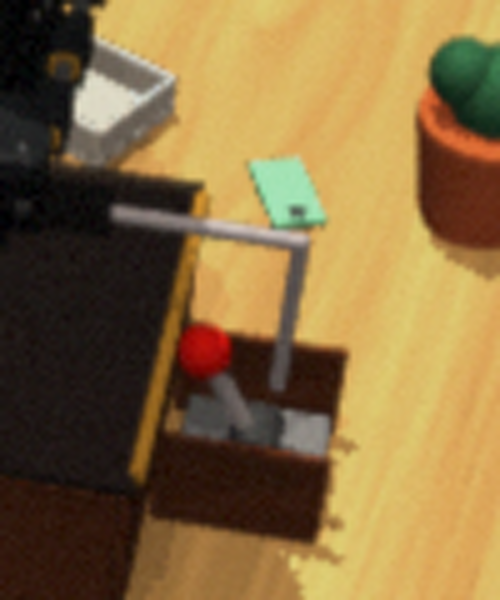

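The knob now leans toward the box at (205,351) and the leg is free. I'll lift the rod, move back over the rest, and check the lever from the top on the way.

Emit:
drive_tool(moves=[[0,0,-0.012,0,0,0,0],[0,0,-0.02,0,0,0,0],[0,0,-0.025,0,0,0,0],[0,0,-0.025,0,0,0,0],[0,0,-0.02,0,0,0,0],[0.005,-0.015,0,0,0,0,0],[0.006,-0.03,0,0,0,0,0],[0.006,-0.03,0,0,0,0,0]])

```text
time: 14.55
tcp_pos: [0.4569, 0.0137, 0.2334]
ee_rot: [3.141, 0.0, -2.99]
contact_force: [0.8, -0.4, -1.5]
finger_gap: 0.0134
grip_force: 40.0
```

Emit:
drive_tool(moves=[[0.006,-0.035,0,0,0,0,0],[0.006,-0.035,0,0,0,0,0],[0.006,-0.035,0,0,0,0,0],[0.006,-0.035,0,0,0,0,0],[0.006,-0.035,0,0,0,0,0],[0.006,-0.035,0,0,0,0,0],[0,0,0,0,0,0,0],[0,0,0,0,0,0,0]])

```text
time: 15.22
tcp_pos: [0.4521, -0.2004, 0.2325]
ee_rot: [3.141, -0.001, -2.997]
contact_force: [0.3, 0.7, -1.3]
finger_gap: 0.0136
grip_force: 40.0
```

Run:
```python
from go import *
from fit import least_squares
def red(im,r):
    y0,y1,x0,x1=r;c=im[y0:y1,x0:x1].astype(int);m=(c[...,0]>110)&(c[...,1]<60)&(c[...,2]<60)
    m=(c[...,0]>130)&(c[...,1]*2.5<c[...,0])&(c[...,2]*2.5<c[...,0])
    v,u=np.nonzero(m);return np.array([(u.min()+u.max())/2+x0,(v.min()+v.max())/2+y0]),np.array([u.mean()+x0,v.mean()+y0]),m.sum()
rt=(160,200,235,270);rs=(185,215,370,415)
T0=red(cv2.imread('pics/t3.png')[:,:,::-1],rt);S0=red(cv2.imread('pics/side.png')[:,:,::-1],rs)
T1=red(save('top','t9.png'),rt);S1=red(save('side','s9.png'),rs)
for T,S in((T0,S0),(T1,S1)):
    K=least_squares(lambda P:np.r_[proj('top',P)[0]-T[1],proj('side',P)[0]-S[1]],[.6,.11,.075]);print(T,S,K.x.round(4),K.fun.round(2))
to(REST,[.0288,-.0005,.23])
```

```text
(array([250.5, 172. ]), array([250.74647887, 171.94366197]), np.int64(71)) (array([402., 201.]), array([402.20547945, 201.24657534]), np.int64(73)) [0.6155 0.1141 0.0795] [-0.01 -0.03 -0.03  0.  ]
(array([253.5, 192.5]), array([253.43478261, 192.5942029 ]), np.int64(69)) (array([380.5, 199. ]), array([380.38961039, 198.94805195]), np.int64(77)) [0.5661 0.1074 0.0762] [ 0.07  0.17  0.17 -0.03]
t 15.32 tcp in frame [0.021  0.0702 0.2328] F [ 0.3  0.2 -1.9] gap 0.0136
rot [ 0.    -0.001  0.243] disp(in target tool) [-0.0078 -0.0707  0.0028]
```

The triangulated knob is now 50 mm nearer the box and lower than at the start. With the hard stop at 21 N, that fits a fully locked lever that started slightly above 0. Returning the rod over the rest.

Emit:
drive_tool(moves=[[0,0,0,0,0,0.081,0],[0,0,0,0,0,0.081,0],[0,0,0,0,0,0.081,0],[-0.0025,-0.025,0,0,0,0,0],[-0.0025,-0.025,0,0,0,0,0],[-0.0025,-0.02,0,0,0,0,0],[0,0,0,0,0,0,0],[0,0,0,0,0,0,0]])

```text
time: 15.98
tcp_pos: [0.454, -0.2686, 0.2328]
ee_rot: [3.141, -0.001, 3.048]
contact_force: [-0.4, 1.1, -1.6]
finger_gap: 0.0136
grip_force: 40.0
```

Run:
```python
from go import *
to(REST,[.0288,-.0005,.0972])
save('top','t10.png');save('side','s10.png')
s=arm.get_state();R=Ro.from_euler('xyz',s['ee_rot']).as_matrix();p=np.array(s['tcp_pos'])
tip=p-R[:,0]*.144+R[:,2]*.071; elb=p-R[:,0]*.144-R[:,2]*.018; st=p-R[:,0]*.059-R[:,2]*.018
for n,P in(('tip',tip),('elb',elb),('steel',st)):
    print(n,P.round(4),proj('top',P)[0].round(1),proj('side',P)[0].round(1))
a=cv2.resize(cv2.imread('pics/t10.png')[130:250,370:470],(400,480),interpolation=2)
b=cv2.resize(cv2.imread('pics/s10.png')[220:340,260:360],(400,480),interpolation=2)
cv2.imwrite('pics/m10.png',np.hstack([a,b]))
```

```text
t 15.98 tcp in frame [0.0291 0.0007 0.2328] F [-0.4  1.1 -1.6] gap 0.0136
rot [ 0.    -0.001  0.001] disp(in target tool) [ 0.0003 -0.0012  0.1356]
tip [ 0.5974 -0.2813  0.162 ] [423.8 172.7] [339.5 309.2]
elb [ 0.5974 -0.2814  0.251 ] [431.7 164. ] [341.5 275.5]
steel [ 0.5128 -0.2735  0.251 ] [428.5 204.9] [293.5 257.3]
```

View pics/m10.png

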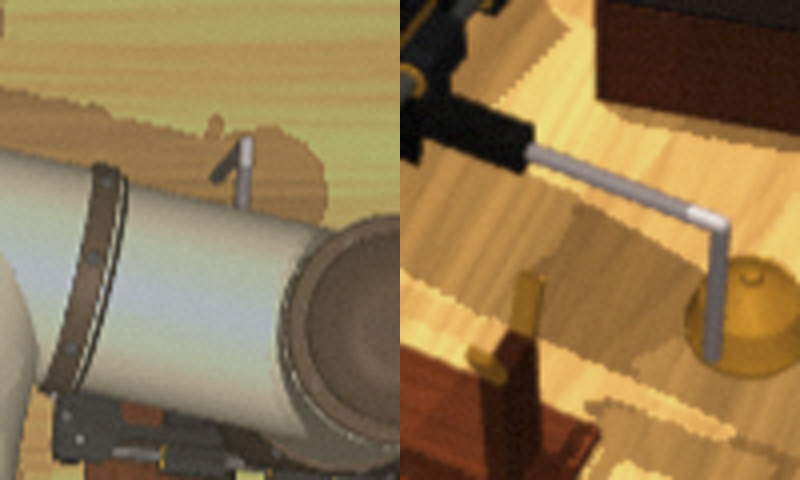

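The leg and elbow sit within 2 px of prediction (side elbow (724,222), tip (712,357)), so the rod has not slipped. Lowering onto the rest.

Emit:
drive_tool(moves=[[0,-0.001,0.02,0,0,0,0],[0,0,0.03,0,0,0,0],[0,0,0.03,0,0,0,0],[0,0,0.025,0,0,0,0],[0,0,0.016,0,0,0,0],[0,0,0.008,0,0,0,0],[0,0,0.005,0,0,0,0],[0,0,0,0,0,0,0]])

```text
time: 16.75
tcp_pos: [0.4541, -0.2697, 0.0989]
ee_rot: [3.142, -0.001, 3.049]
contact_force: [-0.6, -0.1, -1.5]
finger_gap: 0.0137
grip_force: 40.0
```

Emit:
drive_tool(moves=[[0,0,0,0,0,0,0],[0,0,0,0,0,0,0],[0,0,0,0,0,0,0.1],[0,0,0,0,0,0,0.3],[0,0,0,0,0,0,0.7],[0,0,0,0,0,0,0.7],[0,0,0,0,0,0,0.7],[0,0,0,0,0,0,0.7]])

```text
time: 17.42
tcp_pos: [0.454, -0.2705, 0.0993]
ee_rot: [-3.141, 0.0, 3.047]
contact_force: [-0.0, -0.7, 0.3]
finger_gap: 0.0392
grip_force: 0.0
```

Emit:
drive_tool(moves=[[0,0,0,0,0,0,0.7],[0,0,0,0,0,0,0.7],[0,0,-0.02,0,0,0,0.7],[0,0,-0.03,0,0,0,0.7],[0,0,-0.03,0,0,0,0.7],[0,0,-0.03,0,0,0,0.7],[0,0,-0.03,0,0,0,0.7],[0.03,-0.02,0,0,0,0,0.7]])

```text
time: 18.08
tcp_pos: [0.4286, -0.2885, 0.2455]
ee_rot: [-3.136, 0.014, 3.053]
contact_force: [1.5, -1.4, 1.2]
finger_gap: 0.0607
grip_force: 0.0
```

Emit:
drive_tool(moves=[[0.03,-0.02,-0.01,0,0,0,0.7],[0.03,-0.02,-0.01,0,0,0,0.7],[0.01,-0.035,-0.01,0,0,0,0.7],[0,-0.035,0,0,0,0,0.7],[0,-0.035,0,0,0,0,0.7],[0,-0.03,0,0,0,0,0.7],[0,0,0,0,0,0,0.7],[0,0,0,0,0,0,0.7]])

```text
time: 18.75
tcp_pos: [0.3353, -0.4561, 0.268]
ee_rot: [3.14, -0.001, 3.045]
contact_force: [0.6, 0.4, -0.3]
finger_gap: 0.0609
grip_force: 0.0
```

Run:
```python
from go import *
save('top','t11.png');save('side','s11.png')
a=cv2.resize(cv2.imread('pics/t11.png')[150:300,190:450],(800,462),interpolation=2)[:,:]
a=cv2.resize(a,(519,300));b=cv2.resize(cv2.imread('pics/s11.png')[120:370,210:420],(252,300))
cv2.imwrite('pics/m11.png',np.hstack([a,b]))
d=cv2.absdiff(cv2.imread('pics/s11.png'),cv2.imread('pics/side.png'))
print('rod diff',d[270:360,222:345].mean(),'bg diff',d[380:440,260:300].mean())
```

```text
rod diff 16.927009936766034 bg diff 44.36097222222222
```

View pics/m11.png

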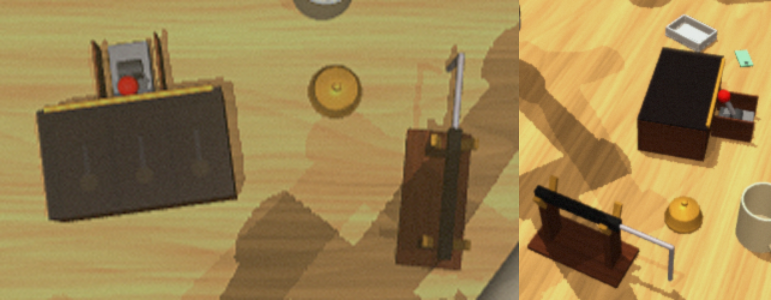

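The final view shows the lid flat shut, the knob over against the box at (128,86), and the rod back in both troughs with its leg hanging on the far side. The bystanders are in place and the arm is clear. Handing in.

```bash
python3 -c "
from bench import arm
print(arm.close_job())"
```

```text
the job is handed in; nothing more can be done
None
```

I handed the job in at about 19 s of the 58 s allowed, but the hand-in gave no verdict: the lid is shut, the lever is pulled over until it met a hard stop (image estimates put it between about 0.85 and 1.0 rad), and the rod is back on its rest with its leg on the same side.

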